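# Make the polishing station ready

## Robot

A 6-joint arm with a two-finger parallel gripper is mounted at the origin on the work surface. World frame = base frame: x ahead of the robot, y to its left, z up, the work surface at z = 0. Lengths are in mm, angles in rad, forces in N, time in s.
With the tool pointing down it reaches from about 350 to 875 mm from the base axis. Payload 4.2 kg.
Tool frame: the origin (TCP) lies on the mounting face of the last link; the fingertips stand 173 mm ahead of it and the grasp point (between the pads) lies 155 mm ahead of it; z points along the fingers, y is the line along which they close (so a half turn about z gives the same grasp; the last joint's range is limited). The gripper opens to 85 mm and grips with 20 to 120 N. Pads are 22 mm wide; open, the fingers measure 114 mm over their backs; the gripper's body (76 mm by 85 mm) begins 54 mm behind the grasp point. The pads swing forward as they close: fully open they stand 13 mm farther back than shut.
Start: joints at [1.487, 0.385, 0.008, 0, -1.194, -0.259], TCP at [210.046, 588.626, 404.712] pointing down, gripper open.
Joint ranges: [-3.14, 3.14], [-1.21, 2.06], [-1.07, 1.41], [-3.16, 2.05], [-2.99, -0.16], [-3.1, 3.1]. Speed limits (rad/s): [2.79, 2.79, 3.14, 3.14, 3.14, 3.14].

## Interface

Orientations are given as a unit quaternion [x, y, z, w].
In Python, from bench import arm gives the robot as it stands. The module is installed in compiled form; this text tells all that it offers.
- The arm moves only by the tool move_arm, never from a script. Its arguments are lists of equal length, an entry for each row: "fingers": the finger opening in mm, from 0 to 85.4; "travel": the shift along the tool's x, y, z in mm, a list of three; "dr": the turn, a rotation vector about the tool's x, y, z in rad, a list of three. A call has 1 to 10 rows; each row is the pose to reach, as a shift and turn from the pose commanded when the call began, along the tool's axes at that moment; what a row does not reach only later rows make up. A row lasts 1/10 s, in which the tool goes at most 50 mm and 8.59 degrees, less where a joint would pass 70% of its speed; a pose out of reach is approached as far as the arm can. A call with a gripper value outside its range is refused whole. The fingers move at their own pace and stop on an object; the grip force is fixed at half the most. Time passes only in rows, so rows that repeat a pose let the fingers close. It gives the time, the measured TCP pose, the force, the opening and the grip force at its end, in the units of the state.
- arm.read_state(): the state, without advancing time (a new reading comes with each control period).
- arm.get_image(name): name is "scene" or "side" or "wrist"; returns the picture (420x560x3 uint8, red, green, blue); there is no depth.
- arm.camera_model(name): a dict with "intrinsics" (3x3 intrinsics, pixels), "pose" (4x4, takes a point from camera to world coordinates). Camera axes: x right, y up, looking along -z (the intrinsics and any distortion apply to the point x, -y, -z); pixel columns grow to the right and rows downward; lengths in mm; the calibration is good to about 2 mm. A picture is of the moment at which its call begins: read the wrist's pose just before it. camera_model takes no time and is no camera call; for the wrist camera it gives the pose at the moment of the call.
- arm.job_done(): hands the job in; it is judged then, once.
The state is a dict: "clock": time; "joints": joint angles; "joint_vel": joint speeds; "joint_efforts": joint torques, N m; "position": TCP position; "ee_rot": TCP orientation; "contact_force": force on the tool from outside, world axes, zero at the start; "wrist_torque": the same for the moment, N m; "gripper_width": finger opening in mm; "grasp_force": force on a finger pad.
Only numpy, scipy, OpenCV 4.12 (cv2) and the standard library are available. Lean on these libraries where they do the work, as an engineer would, in place of code of your own. Each camera call takes 0.05 s, during which the arm holds its last target. There are 200 camera calls.

## Task

Make the polishing station ready. Stand the fallen square bottle upright on the round cork mat, with its whole foot on the mat, and slide the catch pan along the table, without lifting or tipping it, in under the machine's clear shield until its back edge meets the back plate, square to the plate and centred below the polishing wheel. Leave the grinding cup, the jar and the compound bar where they are.

Things in the scene. Friction and masses are not known exactly. Their poses are not given: they have to be found in the camera images.
- pan: Loose open catch pan of bare aluminium, 120 (own x) x 160 (own y) x 35 mm high, walls and floor 4 mm thick, 0.45 kg. Origin: centre of its underside; z up. Its own +x side is the back edge that goes to the machine's back plate; the robot pushes on its -x side.
- bottle: Loose closed bottle of white plastic, square body 56 x 56 mm and 102 mm long, then a shoulder and a black round cap 32 mm wide; 138 mm overall, 0.25 kg. Origin: centre of its foot; own z runs from the foot to the cap. At the start it lies on a flat side between pan and machine (origin 28 mm above the table), cap pointing away from the robot.
- machine: Fixed polishing machine. Origin: the spot on the table where the centre of the pan's underside belongs; own +x is the direction in which the pan is pushed home, own z up. Upright white back plate: front face at own x = +60 mm, own y -125 to 125 mm, 240 mm high. Motor, foot and orange box stand behind it, up to own x = +310 mm.
- shield_edge (a point): Middle of the lower front edge of the machine's clear level plastic shield, 140 mm above the table, axes as the machine's. From here the shield and its green side brackets reach 140 mm along own +x to the back plate and 121 mm to either side; their top is 12 mm higher.
- wheel (a point): Centre of the grey polishing wheel's front face, 90 mm above the table, axes as the machine's. The wheel is 80 mm in diameter and 26 mm thick along own +x; its hub stands out 14 mm to -x. It hangs 50 mm clear of the table.
- mat: Fixed round cork mat, 132 mm in diameter, 4 mm thick, flat on the table. Origin: centre of its underside, on the table.
- stone: Bystander: brick-coloured grinding cup, a round block widening from 72 mm at the foot to 100 mm, 46 mm high, standing on the table. Origin: centre of its underside.
- jar: Bystander: closed round jar with steel cap, 68 mm in diameter, 85 mm high, standing. Origin: centre of its underside.
- bar: Bystander: dark brown bar of polishing compound, 110 (own x) x 45 x 35 mm, lying flat. Origin: centre of its underside.
Things that resemble listed ones, but are neither listed nor needed, are in the scene too. Of the things shaped like the mat, the cork one is meant. Several things have the shape of the pan; the one meant has the colours described above.

How it is judged:
By the outcome, as a careful person would: the job done as asked, in the order asked, and still so for the second after the job is handed in, with the robot touching nothing.
It also fails if it takes over 69 s, if anything falls off the work surface, if the arm or the gripper's body presses on something with over 40 N, if the wrist force passes 120 N, or if a joint passes its speed limit or range.

## Working session

There is one attempt and no reset: what is moved stays moved. The work goes in short steps, Python scripts to look and compute and a tool call to move; the robot and the scene stay as the last step left them, time stands still between calls to the robot, and variables do not carry over. Pictures are saved under pics/ and viewed, at most 10 in all, crops included, and the job is handed in when it is done.

Besides the shell and the picture viewer there is one more tool, called after "Request:" by a JSON object that holds its "api" and its "payload". move_arm: Moves the arm, as the interface text tells. Its arguments: {"type":"object","properties":{"fingers":{"type":"array","items":{"type":"number"}},"travel":{"type":"array","items":{"type":"array","items":{"type":"number"}}},"dr":{"type":"array","items":{"type":"array","items":{"type":"number"}}}},"required":["fingers","travel","dr"]}

```bash
mkdir -p pics; python3 - <<'E'
from bench import arm
import cv2,numpy as np
print(arm.read_state())
for n in ["scene","side","wrist"]:
    m=arm.camera_model(n); print(n,np.round(m["intrinsics"],1).tolist(),np.round(m["pose"],3).tolist(),[k for k in m])
    cv2.imwrite(f"pics/{n}0.png",arm.get_image(n)[:,:,::-1])
E
```

```text
{'clock': 0.0, 'joints': array([ 1.48656751e+00,  3.85519254e-01,  6.60775648e-03, -4.85673888e-04,
       -1.19398486e+00, -2.58599771e-01]), 'joint_vel': array([ 0.00066447, -0.00065741, -0.00129371,  0.0008105 , -0.00134633,
       -0.0016498 ]), 'joint_efforts': array([ 3.36945877e-04, -3.92287052e+01,  1.88397646e+01,  4.18602034e+00,
       -4.73548673e-03, -3.40561520e-06]), 'position': array([209.99297291, 588.43579625, 403.63860018]), 'ee_rot': array([ 9.85328653e-01, -1.70664266e-01, -1.33418609e-04,  1.06568208e-03]), 'contact_force': array([ 0.61905807, -0.59276344,  0.59702682]), 'wrist_torque': array([ 0.02353821, -0.02160054, -0.00287454]), 'grasp_force': 0.0, 'gripper_width': 85.28773441168794}
scene [[383.2, 0.0, 282.1], [0.0, 383.2, 211.3], [0.0, 0.0, 1.0]] [[-0.085, -0.726, 0.682, 1185.278], [0.996, -0.064, 0.056, -11.882], [0.003, 0.685, 0.729, 751.352], [0.0, 0.0, 0.0, 1.0]] ['intrinsics', 'pose']
side [[477.5, 0.0, 270.7], [0.0, 477.5, 212.4], [0.0, 0.0, 1.0]] [[-0.979, 0.138, -0.147, 364.374], [-0.201, -0.625, 0.754, 815.373], [0.012, 0.768, 0.64, 870.412], [0.0, 0.0, 0.0, 1.0]] ['intrinsics', 'pose']
wrist [[372.7, 0.0, 281.0], [0.0, 372.7, 206.0], [0.0, 0.0, 1.0]] [[-0.336, 0.901, 0.274, 280.652], [-0.942, -0.322, -0.095, 563.843], [0.002, -0.291, 0.957, 372.166], [0.0, 0.0, 0.0, 1.0]] ['intrinsics', 'pose']
```

View pics/scene0.png

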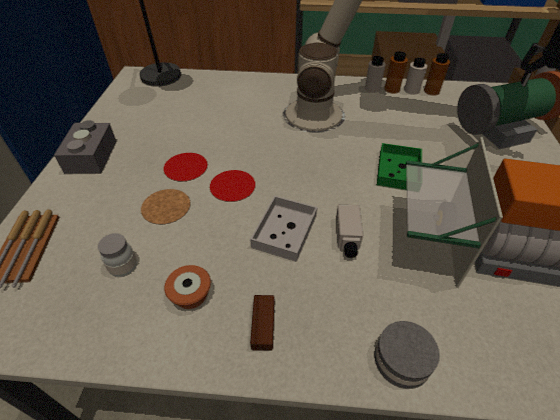

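View pics/side0.png

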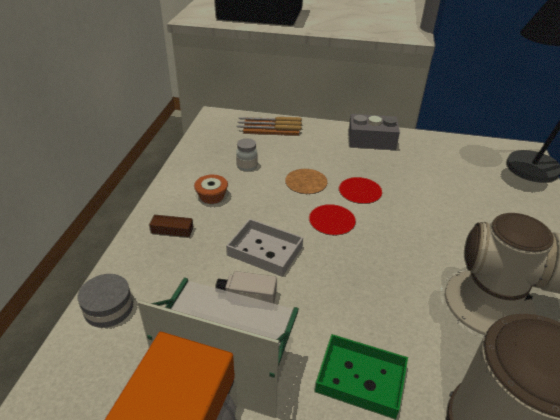

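The scene view shows the aluminium pan at (285,228), the bottle at (348,230) with its cap toward the viewer, the cork mat at (165,206), and the machine on the right with its plate at x≈480. The side view shows the pan at (265,247), the bottle at (248,287) and the mat at (306,181), with the back of the plate at (215,345).

```bash
cat > h.py <<'E'
import numpy as np,cv2
from bench import arm
def ray(n,uv,m=None):
    m=m or arm.camera_model(n);K=m["intrinsics"];T=m["pose"]
    d=np.linalg.inv(K)@[uv[0],uv[1],1]; d=T[:3,:3]@[d[0],-d[1],-d[2]]
    return T[:3,3],d/np.linalg.norm(d)
def onz(n,uv,z,m=None):
    o,d=ray(n,uv,m); return o+d*(z-o[2])/d[2]
def proj(n,p,m=None):
    m=m or arm.camera_model(n);q=np.linalg.inv(m["pose"])@[*p,1]
    q=m["intrinsics"]@[q[0],-q[1],-q[2]]; return q[:2]/q[2]
def tri(l): # [(cam,uv),...]
    A=np.zeros((3,3));b=np.zeros(3);P=[ray(*x) for x in l]
    for o,d in P:
        M=np.eye(3)-np.outer(d,d);A+=M;b+=M@o
    p=np.linalg.solve(A,b)
    return p,[round(np.linalg.norm(np.cross(p-o,d)),1) for o,d in P]
E
python3 - <<'E'
import cv2
a=cv2.imread("pics/scene0.png")[140:290,245:505]
cv2.imwrite("pics/c1.png",cv2.resize(a,None,fx=3,fy=3,interpolation=cv2.INTER_CUBIC))
b=cv2.imread("pics/side0.png")[210:410,130:310]
cv2.imwrite("pics/c2.png",cv2.resize(b,None,fx=3,fy=3,interpolation=cv2.INTER_CUBIC))
E
```

```text
(no output)
```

View pics/c1.png

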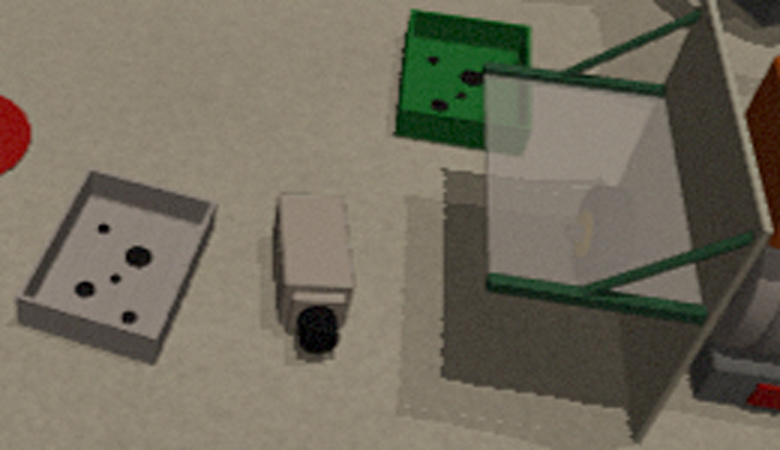

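View pics/c2.png

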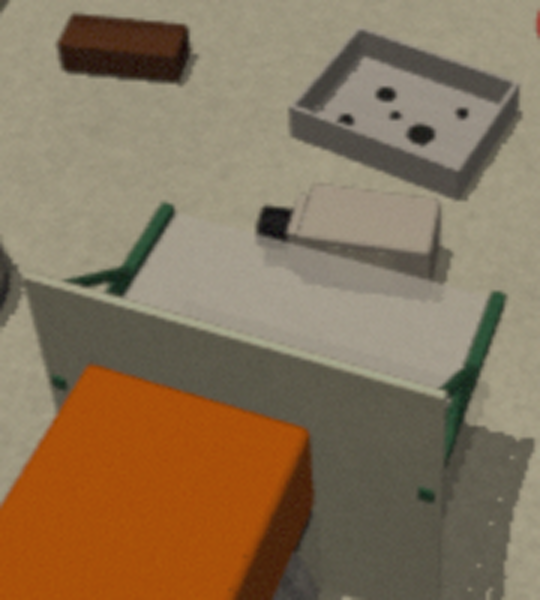

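The crops show the pan rim corners, the bottle's top face, the bracket ends and the plate's bottom near corner, all clear enough to use in both views. I'll compute points from them now.

```bash
cat > m.py <<'E'
from h import *
np.set_printoptions(precision=1,suppress=True)
s=lambda x,y:("scene",(244.67+x/3,139.67+y/3)); d=lambda x,y:("side",(129.67+x/3,209.67+y/3))
def Z(l,z):
    return np.array([onz(*p,z) for p in l])
print("pan scene",Z([s(93,172),s(217,205),s(155,345),s(20,298)],35))
print("pan side",Z([d(363,30),d(518,83),d(462,180),d(290,108)],35))
print("bot scene",Z([s(278,193),s(346,195),s(354,288),s(288,287)],56))
print("bot side",Z([d(315,185),d(440,200),d(434,252),d(290,240)],56), "cap",onz(*d(272,222),30),onz(*s(318,328),30))
print("bracket far",tri([s(485,68),d(500,295)]),"near",tri([s(488,279),d(168,207)]))
print("plate top near",tri([s(767,235),d(28,278)]),"bottom near",onz(*s(638,440),0))
print("far top?",tri([s(710,0),d(445,395)]))
print("shield-plate line far/near z152",onz(*s(665,90),152),onz(*s(703,317),152))
print("hub wheel",onz(*s(583,232),90))
for n in("scene","side"):
    im=cv2.imread(f"pics/{n}0.png");h=cv2.cvtColor(im,cv2.COLOR_BGR2HSV)
    k=cv2.inRange(h,(8,80,90),(20,200,255));k=cv2.morphologyEx(k,cv2.MORPH_OPEN,np.ones((2,2)))
    k=cv2.morphologyEx(k,cv2.MORPH_CLOSE,np.ones((5,5)))
    for c in cv2.findContours(k,0,2)[0]:
        if cv2.contourArea(c)>300:
            P=np.array([onz(n,q,4)[:2] for q in c[:,0]],np.float32)
            print(n,cv2.contourArea(c),cv2.minEnclosingCircle(P),cv2.minAreaRect(P))
E
python3 m.py
```

```text
pan scene [[ 464.2  -88.5   35. ]
 [ 495.1   21.9   35. ]
 [ 649.2  -22.4   35. ]
 [ 612.  -132.8   35. ]]
pan side [[ 603.3 -127.8   35. ]
 [ 457.1  -88.4   35. ]
 [ 483.5   33.8   35. ]
 [ 639.7  -16.9   35. ]]
bot scene [[496.7  72.   56. ]
 [494.  129.2  56. ]
 [596.  130.   56. ]
 [599.5  78.5  56. ]]
bot side [[590.7  82.7  56. ]
 [493.2  77.5  56. ]
 [487.6 129.2  56. ]
 [594.5 140.4  56. ]] cap [620.4 104.2  30. ] [617.7 104.6  30. ]
bracket far (array([426.3, 232.2, 146.5]), [np.float64(0.8), np.float64(0.8)]) near (array([657. , 204.1, 146.4]), [np.float64(0.5), np.float64(0.5)])
plate top near (array([681.5, 346.6, 233.6]), [np.float64(0.9), np.float64(0.9)]) bottom near [680.3 347.5   0. ]
far top? (array([437.6, 375.7, 233.8]), [np.float64(2.6), np.float64(2.6)])
shield-plate line far/near z152 [449.2 369.9 152. ] [682.2 339.1 152. ]
hub wheel [552.2 304.4  90. ]
scene 1362.5 ((731.1981201171875, -261.7053527832031), 52.73384094238281) ((731.3358764648438, -262.9188232421875), (101.48057556152344, 103.18189239501953), 75.74044036865234)
scene 2300.5 ((647.0746459960938, 
[... 313 characters left out ...]
5336914)
scene 1302.5 ((-1094.987060546875, 753.9232788085938), 556.2490234375) ((-1104.38671875, 753.0369873046875), (207.04400634765625, 1104.6376953125), 5.386369705200195)
side 528.5 ((766.6301879882812, -294.43377685546875), 53.99543380737305) ((766.2140502929688, -295.7607116699219), (101.0982437133789, 102.05850982666016), 12.558262825012207)
side 814.0 ((485.3652648925781, -376.149169921875), 66.86302185058594) ((485.2864990234375, -377.5416564941406), (130.13125610351562, 130.55990600585938), 12.48314380645752)
side 432.0 ((653.9337158203125, -695.0841064453125), 115.1617660522461) ((653.3162841796875, -691.9901123046875), (213.2039337158203, 109.02742767333984), 12.755959510803223)
```

```bash
cat >> h.py <<'E'
from scipy.spatial.transform import Rotation as R
def rel(R0,p0,pts):
    for p in pts: print(np.round(R0.inv().apply(np.array(p)-p0),1).tolist())
def cur():
    s=arm.read_state(); return R.from_quat(s["ee_rot"]),s["position"],s
E
python3 - <<'E'
from h import *
r,p,s=cur()
rel(r,[210,588.6,404.7],[(300,300,420),(420,160,420),(500,30,440)])
E
```

```text
[181.8, 241.6, -14.9]
[341.9, 333.1, -14.7]
[460.9, 428.6, -34.5]
```

Request:
{"api": "move_arm", "payload": {"fingers": [85,85,85,85,85,85,85,85,85,85], "travel": [[180,240,-15],[180,240,-15],[180,240,-15],[180,240,-15],[180,240,-15],[180,240,-15],[460,428,-35],[460,428,-35],[460,428,-35],[460,428,-35]], "dr": [[0,0,0],[0,0,0],[0,0,-0.1],[0,0,-0.2],[0,0,-0.34],[0,0,-0.34],[0,0,-0.34],[0,0,-0.34],[0,0,-0.34],[0,0,-0.34]]}}

```text
clock: 1.15
position: [417.9, 139.9, 431.9]
ee_rot: [1.0, -0.001, 0.0, -0.0]
contact_force: [0.6, 1.4, 0.2]
gripper_width: 84.8
grasp_force: 0.0
```

```bash
python3 - <<'E'
from h import *
r,p,s=cur();print(s["clock"],p,r.as_matrix().round(3).tolist(),s["joints"].round(3))
rel(r,p,[(500,30,440)])
E
```

```text
1.15 [417.90529348 139.8722858  431.89259838] [[1.0, -0.002, 0.001], [-0.002, -1.0, 0.001], [0.001, -0.001, -1.0]] [ 0.694  0.043 -0.369 -0.    -1.158  0.875]
[82.4, 109.7, -8.1]
```

Request:
{"api": "move_arm", "payload": {"fingers": [85,85,85,85,85], "travel": [[82,110,-8],[82,110,-8],[82,110,-8],[82,110,-8],[82,110,-8]], "dr": [[0,0,0],[0,0,0],[0,0,0],[0,0,0],[0,0,0]]}}

```text
clock: 1.65
position: [499.3, 30.9, 438.9]
ee_rot: [1.0, -0.003, -0.001, 0.0]
contact_force: [-0.5, 0.1, -0.4]
gripper_width: 84.9
grasp_force: 0.0
```

```bash
python3 - <<'E'
from h import *
np.set_printoptions(precision=3,suppress=True)
r,p,s=cur();print(s["clock"],p,s["joints"].round(3))
m=arm.camera_model("wrist");im=arm.get_image("wrist");np.save("w1.npy",m["pose"])
print(r.inv().as_matrix()@(m["pose"][:3,3]-p), r.inv().as_matrix()@m["pose"][:3,:3])
cv2.imwrite("pics/w1.png",im[:,:,::-1])
E
```

```text
1.65 [499.261  30.884 438.853] [ 0.387  0.146 -0.233 -0.    -1.193  1.179]
[75.018 -0.439 31.555] [[ 0.001  0.957  0.291]
 [ 1.    -0.    -0.001]
 [-0.001  0.291 -0.957]]
```

View pics/w1.png

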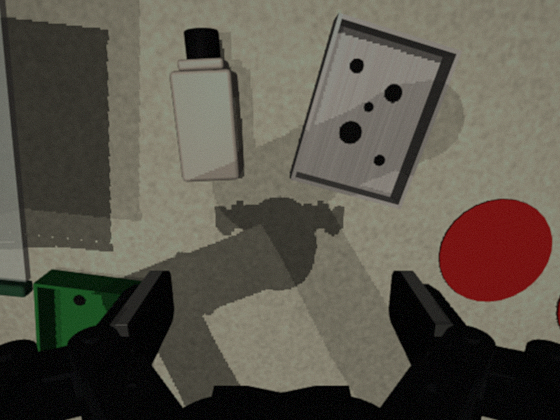

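The wrist view shows the pan rim corners at (338,15), (456,54), (398,204) and (292,178). The bottle's top face is at (172,72), (230,70), (239,178) and (183,181), with the cap at (201,43).

```bash
python3 - <<'E'
from h import *
np.set_printoptions(precision=1,suppress=True)
m=arm.camera_model("wrist")
P=np.array([onz("wrist",q,35,m)[:2] for q in[(338,15),(456,54),(398,204),(292,178)]])
print("pan",P,P.mean(0),np.linalg.norm(np.roll(P,-1,0)-P,axis=1),[np.degrees(np.arctan2(*v[::-1])) for v in np.roll(P,-1,0)-P])
B=np.array([onz("wrist",q,56,m)[:2] for q in[(172,72),(230,70),(239,178),(183,181)]])
print("bot",B,B.mean(0),np.linalg.norm(np.roll(B,-1,0)-B,axis=1),[np.degrees(np.arctan2(*v[::-1])) for v in np.roll(B,-1,0)-B])
print("cap",onz("wrist",(201,43),44,m))
E
```

```text
pan [[ 640.5  -20.3]
 [ 607.4 -131.3]
 [ 462.   -90.4]
 [ 490.1   20.4]] [550.  -55.4] [115.9 151.  114.2 155.8] [np.float64(-106.58151235019467), np.float64(164.25602874632827), np.float64(75.78242273651207), np.float64(-15.137190453591623)]
bot [[591.3 128.1]
 [592.8  76.6]
 [494.9  72.1]
 [492.1 126.3]] [542.8 100.8] [51.6 98.  54.3 99.2] [np.float64(-88.30376109447162), np.float64(-177.37611115843308), np.float64(92.95492251254709), np.float64(1.0848538964169125)]
cap [616.4 103.2  44. ]
```

Request:
{"api": "move_arm", "payload": {"fingers": [85,85,85,85,85,85,85,85,85,85], "travel": [[28,-35,20],[56,-71,50],[56,-71,100],[56,-71,150],[56,-71,200],[56,-71,235],[56,-71,250],[56,-71,259],[56,-71,259],[56,-71,259]], "dr": [[0,0,0],[0,0,-0.036],[0,0,-0.036],[0,0,-0.036],[0,0,-0.036],[0,0,-0.036],[0,0,-0.036],[0,0,-0.036],[0,0,-0.036],[0,0,-0.036]]}}

```text
clock: 2.7
position: [555.6, 103.3, 181.7]
ee_rot: [1.0, 0.017, 0.001, -0.0]
contact_force: [-0.2, -0.6, 0.5]
gripper_width: 85.1
grasp_force: 0.0
```

Request:
{"api": "move_arm", "payload": {"fingers": [50,50,50,50,50,50,50,50], "travel": [[0,0,0],[0,0,0],[0,0,0],[0,0,0],[0,0,0],[0,0,0],[0,0,0],[0,0,0]], "dr": [[0,0,0],[0,0,0],[0,0,0],[0,0,0],[0,0,0],[0,0,0],[0,0,0],[0,0,0]]}}

```text
clock: 3.5
position: [555.8, 102.7, 182.0]
ee_rot: [1.0, 0.017, 0.001, -0.0]
contact_force: [-0.9, 0.6, 6.9]
gripper_width: 55.3
grasp_force: 65.0
```

Request:
{"api": "move_arm", "payload": {"fingers": [50,50,50,50,50,50,50,50,50,50], "travel": [[0,0,-45],[-10,20,-85],[-30,60,-110],[-50,105,-135],[-70,150,-138],[-90,195,-138],[-110,242,-138],[-125,290,-138],[-148,325,-138],[-148,344,-138]], "dr": [[0,0,0],[0,0,0.08],[0,0,0.2],[0,0,0.34],[0,0,0.48],[0,0,0.62],[0,0,0.76],[0,0,0.9],[0,0,1.02],[0,0,1.08]]}}

```text
clock: 4.5
position: [415.2, -248.5, 317.7]
ee_rot: [0.864, -0.504, -0.002, 0.0]
contact_force: [-0.2, 0.6, -2.8]
gripper_width: 55.3
grasp_force: 65.6
```

Request:
{"api": "move_arm", "payload": {"fingers": [50,50,50,50,50,50,50,50,50,50], "travel": [[0,0,0],[0,0,0],[0,0,0],[0,0,0],[0,0,0],[0,0,0],[0,0,0],[0,0,0],[0,0,0],[0,0,0]], "dr": [[0,0.1,0],[0,0.2,0],[0,0.3,0],[0,0.4,0],[0,0.5,0],[0,0.6,0],[0,0.7,0],[0,0.8,0],[0,0.9,0],[0,1.0,0]]}}

```text
clock: 5.5
position: [430.2, -241.9, 335.7]
ee_rot: [0.795, -0.472, 0.32, 0.208]
contact_force: [0.5, -1.0, -2.0]
gripper_width: 55.4
grasp_force: 65.6
```

```bash
python3 - <<'E'
from h import *
np.set_printoptions(precision=3,suppress=True)
r,p,s=cur();print(s["clock"],p,s["joints"].round(3),s["gripper_width"]);print(r.as_matrix())
E
```

```text
5.5 [ 430.153 -241.857  335.743] [-0.552  0.15  -0.905  1.998 -0.423 -0.841] 55.35306233350949
[[ 0.351 -0.883  0.313]
 [-0.617 -0.469 -0.632]
 [ 0.704  0.029 -0.709]]
```

```bash
cat >> h.py <<'E'
def tgt(az,pitch=0):
    # tool pointing azimuth az (deg), pitch up, tool x in the vertical plane, up
    a=np.radians(az);q=np.radians(pitch)
    z=np.array([np.cos(a)*np.cos(q),np.sin(a)*np.cos(q),np.sin(q)]);x=np.array([-np.cos(a)*np.sin(q),-np.sin(a)*np.sin(q),np.cos(q)])
    return R.from_matrix(np.c_[x,np.cross(z,x),z])
def relrot(r0,r1): return (r0.inv()*r1).as_rotvec().round(3).tolist()
E
python3 - <<'E'
from h import *
r,p,s=cur()
rel(r,p,[(463,-235,260)])
for q in(-45,-30,-15,0): print(q,relrot(r,tgt(-80,q)))
E
```

```text
[-46.1, -34.4, 59.7]
-45 [-0.201, -0.001, 0.242]
-30 [-0.232, 0.259, 0.214]
-15 [-0.26, 0.518, 0.184]
0 [-0.286, 0.778, 0.151]
```

Request:
{"api": "move_arm", "payload": {"fingers": [50,50,50,50,50,50,50,50,50,50], "travel": [[-10,-10,10],[-30,-25,30],[-46,-34,60],[-46,-34,60],[-46,-34,60],[-46,-34,60],[-46,-34,60],[-46,-34,60],[-46,-34,60],[-46,-34,60]], "dr": [[-0.09,0,0.11],[-0.18,0,0.22],[-0.2,0.1,0.23],[-0.232,0.2,0.214],[-0.24,0.3,0.2],[-0.25,0.4,0.19],[-0.26,0.518,0.184],[-0.27,0.65,0.17],[-0.286,0.778,0.151],[-0.286,0.778,0.151]]}}

```text
clock: 6.5
position: [478.7, -212.4, 261.3]
ee_rot: [0.537, -0.466, 0.53, 0.463]
contact_force: [-0.5, -0.1, -3.5]
gripper_width: 55.7
grasp_force: 65.8
```

```bash
python3 - <<'E'
from h import *
np.set_printoptions(precision=3,suppress=True)
r,p,s=cur();print(s["clock"],p,s["joints"].round(3),s["gripper_width"]);print(r.as_matrix())
rel(r,p,[(463,-235,75),(463,-235,120)]); print(relrot(r,tgt(-80,0)))
E
```

```text
6.5 [ 478.744 -212.418  261.258] [-0.349  0.487 -0.941  2.052 -1.495 -1.441] 55.685092199361634
[[ 0.005 -0.991  0.137]
 [-0.009 -0.137 -0.99 ]
 [ 1.     0.004 -0.009]]
[-186.1, 18.0, 22.0]
[-141.1, 18.2, 21.5]
[0.037, 0.01, 0.003]
```

```bash
python3 - <<'E'
from h import *
r,p,s=cur()
rel(r,p,[(484,-237,260),(484,-237,130)]); print(relrot(r,tgt(-90,0)))
E
```

```text
[-1.0, -1.8, 25.1]
[-131.0, -2.3, 26.3]
[-0.138, 0.009, 0.004]
```

Request:
{"api": "move_arm", "payload": {"fingers": [50,50,50,50,50,50,50], "travel": [[0,-2,25],[-20,-2,25],[-50,-2,25],[-90,-2,26],[-131,-2,26],[-131,-2,26],[-131,-2,26]], "dr": [[-0.138,0.009,0.004],[-0.138,0.009,0.004],[-0.138,0.009,0.004],[-0.138,0.009,0.004],[-0.138,0.009,0.004],[-0.138,0.009,0.004],[-0.138,0.009,0.004]]}}

```text
clock: 7.2
position: [484.1, -238.2, 132.4]
ee_rot: [-0.498, 0.501, -0.501, -0.5]
contact_force: [0.4, 0.4, -2.3]
gripper_width: 55.5
grasp_force: 65.7
```

```bash
python3 - <<'E'
from h import *
np.set_printoptions(precision=3,suppress=True)
r,p,s=cur();print(s["clock"],p,s["joints"].round(3),s["gripper_width"]);print(r.as_matrix())
print(relrot(r,tgt(-90,0)))
cv2.imwrite("pics/s2.png",arm.get_image("scene")[:,:,::-1])
E
```

```text
7.2 [ 484.14  -238.185  132.364] [-0.335  0.765 -0.916  1.902 -1.609 -1.678] 55.47123250717444
[[-0.003 -1.    -0.003]
 [ 0.002  0.003 -1.   ]
 [ 1.    -0.003  0.002]]
[0.003, -0.002, -0.003]
```

View pics/s2.png

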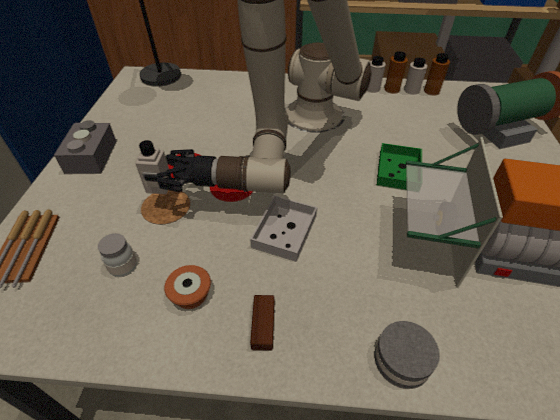

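The arm holds the bottle upright with the cap at (147,148), over the mat. The wrist's end at (290,175) comes close to the pan, so I'll check its clearance.

```bash
python3 - <<'E'
from h import *
for uv in[(290,172),(285,190),(262,192),(250,190)]: print(uv,onz("scene",uv,132).round(),onz("scene",uv,100).round(),onz("scene",uv,85).round())
print(proj("scene",(484,-100,27)),proj("scene",(484,-85,27)))
E
```

```text
(290, 172) [472. -51. 132.] [435. -54. 100.] [418. -54.  85.]
(285, 190) [537. -59. 132.] [503. -61. 100.] [487. -62.  85.]
(262, 192) [ 548. -111.  132.] [ 515. -117.  100.] [ 500. -119.   85.]
(250, 190) [ 544. -140.  132.] [ 511. -147.  100.] [ 495. -150.   85.]
[270.62868906 204.15179531] [276.28594946 204.50929956]
```

```bash
python3 - <<'E'
from h import *
for t,uv in dict(boxbase=(95,172),boxbase2=(60,165),boxr=(107,158),jar=(119,272),jarL=(102,262),red2=(185,166)).items(): print(t,onz("scene",uv,0).round())
r,p,s=cur(); rel(r,p,[(484,-335,132),(484,-335,75)])
E
```

```text
boxbase [ 371. -637.    0.]
boxbase2 [ 349. -756.    0.]
boxr [ 304. -628.    0.]
jar [ 709. -433.    0.]
jarL [ 685. -484.    0.]
red2 [ 320. -378.    0.]
[-2.3, 0.2, 96.8]
[-59.3, 0.5, 96.6]
```

Request:
{"api": "move_arm", "payload": {"fingers": [50,50,50,50,50,50,50,50], "travel": [[0,0,45],[-5,0,90],[-30,0,97],[-45,0,97],[-55,0,97],[-60,0,97],[-62,0,97],[-62,0,97]], "dr": [[0,0,0],[0,0,0],[0,0,0],[0,0,0],[0,0,0],[0,0,0],[0,0,0],[0,0,0]]}}

```text
clock: 8.05
position: [495.3, -320.8, 69.9]
ee_rot: [0.49, -0.506, 0.496, 0.508]
contact_force: [-0.0, -0.1, -3.0]
gripper_width: 55.3
grasp_force: 65.5
```

Request:
{"api": "move_arm", "payload": {"fingers": [50,50,50,50], "travel": [[-1,0,0],[-2,0,0],[-3,0,0],[-3,0,0]], "dr": [[0,0,0],[0,0,0],[0,0,0],[0,0,0]]}}

```text
clock: 8.45
position: [495.4, -321.5, 67.4]
ee_rot: [0.489, -0.506, 0.497, 0.508]
contact_force: [-1.0, 1.3, 2.1]
gripper_width: 55.5
grasp_force: 65.9
```

```bash
python3 - <<'E'
from h import *
np.set_printoptions(precision=3,suppress=True)
r,p,s=cur();print(s["clock"],p,s["joints"].round(3),s["contact_force"]);print(r.as_matrix())
print(relrot(r,tgt(-90,0)),relrot(r,tgt(-93,0)),p+155*r.as_matrix()[:,2])
E
```

```text
8.45 [ 495.369 -321.473   67.42 ] [-0.515  0.919 -0.79   2.052 -1.645 -1.698] [-0.988  1.316  2.098]
[[-0.005 -1.    -0.029]
 [ 0.01   0.029 -1.   ]
 [ 1.    -0.006  0.01 ]]
[0.029, -0.01, -0.005] [-0.024, -0.01, -0.006] [ 490.925 -476.402   68.927]
```

```bash
python3 - <<'E'
from h import *
r,p,s=cur(); rel(r,p,[(512,-338,75),(512,-338,67)]); print(relrot(r,tgt(-98,0)))
E
```

```text
[7.3, -17.1, 16.1]
[-0.7, -17.1, 16.0]
[-0.111, -0.009, -0.006]
```

Request:
{"api": "move_arm", "payload": {"fingers": [50,50,50,50,50,50], "travel": [[9,0,0],[9,-17,16],[5,-17,16],[3,-17,16],[2,-17,16],[2,-17,16]], "dr": [[0,0,0],[-0.111,-0.009,-0.006],[-0.111,-0.009,-0.006],[-0.111,-0.009,-0.006],[-0.111,-0.009,-0.006],[-0.111,-0.009,-0.006]]}}

```text
clock: 9.05
position: [511.0, -337.8, 68.2]
ee_rot: [-0.465, 0.534, -0.462, -0.533]
contact_force: [0.2, 0.3, -3.1]
gripper_width: 55.6
grasp_force: 65.7
```

Request:
{"api": "move_arm", "payload": {"fingers": [50,50,50,50], "travel": [[-1,0,0],[-2,0,0],[-3,0,0],[-3,0,0]], "dr": [[0,0,0],[0,0,0],[0,0,0],[0,0,0]]}}

```text
clock: 9.45
position: [511.6, -337.9, 65.6]
ee_rot: [-0.465, 0.534, -0.463, -0.533]
contact_force: [-0.6, -0.2, -3.1]
gripper_width: 55.5
grasp_force: 65.7
```

```bash
python3 - <<'E'
from h import *
np.set_printoptions(precision=3,suppress=True)
r,p,s=cur();print(s["clock"],p,s["joints"].round(3),s["contact_force"]);print(r.as_matrix())
print(relrot(r,tgt(-98,0)),p+155*r.as_matrix()[:,2])
E
```

```text
9.45 [ 511.554 -337.946   65.577] [-0.479  0.929 -0.723  1.909 -1.595 -1.647] [-0.564 -0.208 -3.092]
[[ 0.001 -0.99  -0.14 ]
 [-0.003  0.14  -0.99 ]
 [ 1.     0.001 -0.002]]
[0.0, 0.002, 0.001] [ 489.907 -491.426   65.196]
```

Request:
{"api": "move_arm", "payload": {"fingers": [50,50,50,50], "travel": [[-1,0,0],[-2,0,0],[-2,0,0],[-2,0,0]], "dr": [[0,0,0],[0,0,0],[0,0,0],[0,0,0]]}}

```text
clock: 9.85
position: [511.8, -338.0, 64.8]
ee_rot: [0.464, -0.534, 0.464, 0.534]
contact_force: [-2.4, 2.9, 4.7]
gripper_width: 55.3
grasp_force: 66.1
```

Request:
{"api": "move_arm", "payload": {"fingers": [50,50,50,50], "travel": [[-1,0,0],[-2,0,0],[-2,0,0],[-2,0,0]], "dr": [[0,0,0],[0,0,0],[0,0,0],[0,0,0]]}}

```text
clock: 10.25
position: [511.8, -338.0, 64.1]
ee_rot: [0.462, -0.533, 0.465, 0.535]
contact_force: [-4.3, 4.9, 9.9]
gripper_width: 55.4
grasp_force: 66.4
```

Request:
{"api": "move_arm", "payload": {"fingers": [85,85,85,85,85,85,85], "travel": [[1,0,0],[1,0,0],[1,0,0],[1,0,0],[1,0,0],[1,0,0],[1,0,0]], "dr": [[0,0,0],[0,0,0],[0,0,0],[0,0,0],[0,0,0],[0,0,0],[0,0,0]]}}

```text
clock: 10.95
position: [511.6, -337.9, 62.6]
ee_rot: [-0.465, 0.534, -0.463, -0.533]
contact_force: [-0.3, -0.2, 0.4]
gripper_width: 85.1
grasp_force: 0.0
```

Request:
{"api": "move_arm", "payload": {"fingers": [85,85,85,85,85,85], "travel": [[15,0,0],[40,0,0],[80,0,0],[130,0,0],[180,0,0],[200,0,0]], "dr": [[0,0,0],[0,0,0],[0,0,0],[0,0,0],[0,0,0],[0,0,0]]}}

```text
clock: 11.55
position: [511.5, -338.3, 269.1]
ee_rot: [-0.462, 0.535, -0.466, -0.533]
contact_force: [0.0, -0.6, 0.0]
gripper_width: 85.3
grasp_force: 0.0
```

```bash
python3 - <<'E'
from h import *
np.set_printoptions(precision=3,suppress=True)
r,p,s=cur();print(s["clock"],p,s["joints"].round(3),s["contact_force"])
D=R.from_matrix(np.array([[0,-1,0],[-1,0,0],[0,0,-1]]).T)
def down(yaw):
    a=np.radians(yaw);return R.from_matrix(np.array([[np.cos(a),np.sin(a),0],[np.sin(a),-np.cos(a),0],[0,0,-1.]]))
for y in(-98,-90,-60): print(y,relrot(r,down(y)))
rel(r,p,[(490,-450,400)])
cv2.imwrite("pics/s3.png",arm.get_image("scene")[:,:,::-1])
E
```

```text
11.55 [ 511.518 -338.326  269.053] [-0.476  0.578 -0.718  1.895 -1.483 -1.317] [ 0.032 -0.584  0.009]
-98 [-0.004, -1.572, -0.006]
-90 [0.105, -1.57, -0.115]
-60 [0.516, -1.511, -0.524]
[130.8, 4.9, 113.8]
```

View pics/s3.png

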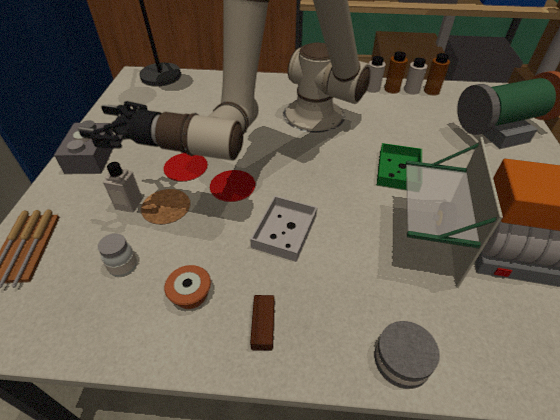

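Request:
{"api": "move_arm", "payload": {"fingers": [85,85,85,85,85,85,85,85,85,85], "travel": [[40,0,0],[80,0,10],[115,0,30],[131,0,55],[131,0,80],[131,0,110],[131,0,130],[131,0,150],[131,0,155],[131,0,155]], "dr": [[0,-0.14,0],[0,-0.28,0],[0,-0.42,0],[0,-0.56,0],[0,-0.7,0],[0,-0.84,0],[0,-0.98,0],[0,-1.12,0],[0,-1.26,0],[0,-1.4,0]]}}

```text
clock: 12.6
position: [490.0, -492.0, 393.5]
ee_rot: [-0.654, 0.752, -0.055, -0.063]
contact_force: [-0.9, -1.4, 1.3]
gripper_width: 85.1
grasp_force: 0.0
```

```bash
cat >> h.py <<'E'
def down(yaw):
    a=np.radians(yaw);return R.from_matrix(np.array([[np.cos(a),np.sin(a),0],[np.sin(a),-np.cos(a),0],[0,0,-1.]]))
E
python3 - <<'E'
from h import *
np.set_printoptions(precision=3,suppress=True)
r,p,s=cur();print(s["clock"],p,s["joints"].round(3))
print(relrot(r,down(-98)));rel(r,p,[(490,-470,400)])
E
```

```text
12.6 [ 490.015 -491.992  393.471] [-0.53   0.49   0.08   0.173 -1.103  0.318]
[0.0, -0.167, 0.001]
[-20.4, 3.1, -10.1]
```

Request:
{"api": "move_arm", "payload": {"fingers": [85,85,85], "travel": [[0,0,0],[0,0,0],[0,0,0]], "dr": [[0,-0.1,0],[0,-0.167,0],[0,-0.167,0]]}}

```text
clock: 12.9
position: [489.9, -492.7, 394.1]
ee_rot: [-0.656, 0.755, -0.002, -0.002]
contact_force: [-0.2, -1.1, 0.4]
gripper_width: 84.8
grasp_force: 0.0
```

```bash
python3 - <<'E'
from h import *
np.set_printoptions(precision=3,suppress=True)
r,p,s=cur();print(s["clock"],p,s["joints"].round(3))
print(relrot(r,down(-98)));rel(r,p,[(490,-491,245)])
m=arm.camera_model("wrist");im=arm.get_image("wrist");cv2.imwrite("pics/w2.png",im[:,:,::-1])
E
```

```text
12.9 [ 489.884 -492.704  394.105] [-0.555  0.51   0.182  0.006 -1.239  0.412]
[-0.001, -0.007, -0.001]
[-2.7, 0.2, 149.1]
```

View pics/w2.png

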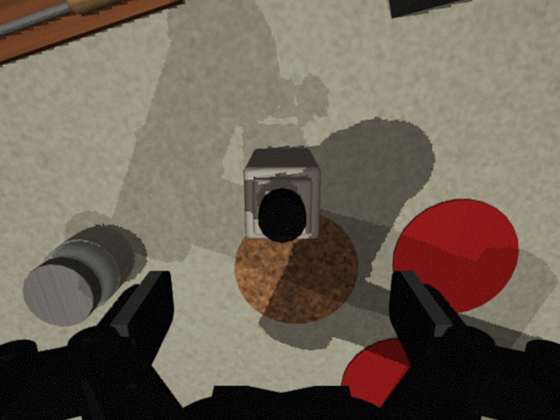

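The wrist view shows the bottle upright with the cap centre at (282,215). The mat is centred near (296,262), spans u 235–358 and has its bottom edge at v=323.

```bash
python3 - <<'E'
from h import *
np.set_printoptions(precision=1,suppress=True)
m=arm.camera_model("wrist")
print("cap",onz("wrist",(282,215),138,m)); S=np.array([onz("wrist",q,102,m) for q in[(246,165),(319,165),(319,238),(248,238)]]);print(S,S.mean(0))
im=cv2.imread("pics/w2.png");h=cv2.cvtColor(im,cv2.COLOR_BGR2HSV)
k=cv2.inRange(h,(6,70,30),(22,255,255));k[:150]=0
c=max(cv2.findContours(k,0,1)[0],key=cv2.contourArea)
P=np.array([onz("wrist",q,4,m)[:2] for q in c[:,0]],np.float32);print(cv2.minEnclosingCircle(P))
r,p,s=cur();rel(r,p,[(490,-491,245)])
E
```

```text
cap [ 489.5 -494.3  138. ]
[[ 511.  -523.1  102. ]
 [ 460.  -515.9  102. ]
 [ 466.1 -461.   102. ]
 [ 518.7 -468.4  102. ]] [ 489.  -492.1  102. ]
((488.8457946777344, -389.3057861328125), 65.721923828125)
[-2.7, -0.1, 148.8]
```

Request:
{"api": "move_arm", "payload": {"fingers": [85,85,85,85,85,85], "travel": [[0,0,45],[0,0,90],[0,0,125],[0,0,140],[0,0,148],[0,0,148]], "dr": [[0,-0.006,0],[0,-0.006,0],[0,-0.006,0],[0,-0.006,0],[0,-0.006,0],[0,-0.006,0]]}}

```text
clock: 13.55
position: [490.1, -493.3, 245.5]
ee_rot: [-0.656, 0.755, -0.0, -0.001]
contact_force: [-0.2, -0.3, 0.3]
gripper_width: 84.9
grasp_force: 0.0
```

Request:
{"api": "move_arm", "payload": {"fingers": [50,50,50,50,50,50,50,50], "travel": [[0,0,0],[0,0,0],[0,0,0],[0,0,0],[0,0,0],[0,0,0],[0,0,0],[0,0,-1]], "dr": [[0,0,0],[0,0,0],[0,0,0],[0,0,0],[0,0,0],[0,0,0],[0,0,0],[0,0,0]]}}

```text
clock: 14.35
position: [490.2, -493.7, 247.9]
ee_rot: [-0.656, 0.755, -0.002, -0.001]
contact_force: [-0.3, -2.1, -0.2]
gripper_width: 54.9
grasp_force: 64.8
```

```bash
python3 - <<'E'
from h import *
r,p,s=cur();print(p,s["gripper_width"],s["grasp_force"],relrot(r,down(-98)))
rel(r,p,[p+[0,0,30],p+[-1,108,30],p+[-1,108,6]])
E
```

```text
[ 490.16807882 -493.65625033  247.9320989 ] 54.866166904740254 64.76367473602295 [-0.002, -0.003, -0.0]
[0.1, -0.1, -30.0]
[-106.7, 16.0, -30.3]
[-106.8, 16.1, -6.3]
```

Request:
{"api": "move_arm", "payload": {"fingers": [50,50,50,50,50,50,50,50,50], "travel": [[0,0,-20],[-20,3,-30],[-60,9,-30],[-100,15,-30],[-107,16,-25],[-107,16,-15],[-107,16,-9],[-107,16,-6],[-107,16,-6]], "dr": [[0,0,0],[0,0,0],[0,0,0],[0,0,0],[0,0,0],[0,0,0],[0,0,0],[0,0,0],[0,0,0]]}}

```text
clock: 15.25
position: [488.9, -386.1, 252.0]
ee_rot: [-0.655, 0.755, 0.0, -0.001]
contact_force: [-0.5, 1.2, 0.3]
gripper_width: 55.0
grasp_force: 64.9
```

Request:
{"api": "move_arm", "payload": {"fingers": [50,50,50], "travel": [[0,0,1],[0,0,2],[0,0,2]], "dr": [[0,0,0],[0,0,0],[0,0,0]]}}

```text
clock: 15.55
position: [488.7, -385.9, 251.9]
ee_rot: [-0.656, 0.755, -0.0, -0.001]
contact_force: [-3.4, 4.1, 8.0]
gripper_width: 54.9
grasp_force: 65.9
```

Request:
{"api": "move_arm", "payload": {"fingers": [50,50,50], "travel": [[0,0,1],[0,0,1],[0,0,1]], "dr": [[0,0,0],[0,0,0],[0,0,0]]}}

```text
clock: 15.85
position: [488.7, -385.9, 251.9]
ee_rot: [-0.656, 0.755, -0.0, -0.001]
contact_force: [-5.5, 4.8, 12.8]
gripper_width: 55.1
grasp_force: 66.4
```

Request:
{"api": "move_arm", "payload": {"fingers": [85,85,85,85,85,85], "travel": [[0,0,0],[0,0,0],[0,0,0],[0,0,0],[0,0,0],[0,0,0]], "dr": [[0,0,0],[0,0,0],[0,0,0],[0,0,0],[0,0,0],[0,0,0]]}}

```text
clock: 16.45
position: [489.1, -385.1, 249.0]
ee_rot: [-0.656, 0.755, 0.0, -0.001]
contact_force: [0.7, 0.8, -1.0]
gripper_width: 84.8
grasp_force: 0.0
```

Request:
{"api": "move_arm", "payload": {"fingers": [85,85,85,85,85], "travel": [[0,0,-20],[0,0,-60],[0,0,-110],[0,0,-160],[0,0,-180]], "dr": [[0,0,0],[0,0,0],[0,0,0],[0,0,0],[0,0,0]]}}

```text
clock: 16.95
position: [489.5, -385.2, 435.7]
ee_rot: [-0.656, 0.755, -0.005, 0.0]
contact_force: [0.8, -0.5, 1.3]
gripper_width: 85.3
grasp_force: 0.0
```

```bash
python3 - <<'E'
from h import *
np.set_printoptions(precision=1,suppress=True)
r,p,s=cur();print(s["clock"],p,s["joints"].round(3),relrot(r,down(-15)))
rel(r,p,[(500,-110,440)])
im=arm.get_image("scene")[:,:,::-1];cv2.imwrite("pics/s4.png",im)
im=arm.get_image("side")[:,:,::-1];cv2.imwrite("pics/d4.png",im)
# bottle cap (black) near the mat in wrist view
m=arm.camera_model("wrist");w=arm.get_image("wrist")[:,:,::-1];cv2.imwrite("pics/w4.png",w)
k=(w.max(2)<18).astype(np.uint8);k[270:]=0
for c in cv2.findContours(k,0,1)[0]:
    if cv2.contourArea(c)>300: print(cv2.minEnclosingCircle(c),onz("wrist",cv2.minEnclosingCircle(c)[0],138,m))
h=cv2.cvtColor(w,cv2.COLOR_BGR2HSV);k=cv2.inRange(h,(6,70,30),(22,255,255));k[:100]=0
c=max(cv2.findContours(k,0,1)[0],key=cv2.contourArea)
P=np.array([onz("wrist",q,4,m)[:2] for q in c[:,0]],np.float32);print(cv2.minEnclosingCircle(P))
E
```

```text
16.95 [ 489.5 -385.2  435.7] [-0.4  0.4  0.   0.  -1.2  0.3] [-0.002, -0.01, -1.448]
[-274.0, 27.7, -6.1]
((287.0, 199.28408813476562), 22.738006591796875) [ 488.1 -384.8  138. ]
((489.4669494628906, -387.8906555175781), 65.61509704589844)
```

Request:
{"api": "move_arm", "payload": {"fingers": [85,85,85,85,85,85,85,85,85,85], "travel": [[-20,2,-10],[-60,6,-10],[-100,10,-6],[-150,15,-6],[-200,20,-6],[-240,24,-6],[-274,28,-6],[-274,28,-6],[-274,28,-6],[-274,28,-6]], "dr": [[0,0,-0.145],[0,0,-0.29],[0,0,-0.435],[0,0,-0.58],[0,0,-0.725],[0,0,-0.87],[0,0,-1.015],[0,0,-1.16],[0,0,-1.305],[0,0,-1.448]]}}

```text
clock: 18.1
position: [499.5, -109.0, 433.0]
ee_rot: [0.992, -0.128, -0.003, 0.001]
contact_force: [0.1, 1.0, -0.8]
gripper_width: 85.1
grasp_force: 0.0
```

```bash
cat > pan.py <<'E'
from h import *
np.set_printoptions(precision=1,suppress=True)
def pan(w,m,show=True):
    h=cv2.cvtColor(w,cv2.COLOR_BGR2HSV)
    g=cv2.GaussianBlur(h,(3,3),0)
    k=cv2.inRange(g,(0,0,30),(179,30,255))
    return g,k
r,p,s=cur();print(s["clock"],p,s["joints"],relrot(r,down(-15)))
m=arm.camera_model("wrist");w=np.ascontiguousarray(arm.get_image("wrist")[:,:,::-1]);cv2.imwrite("pics/w5.png",w)
h=cv2.cvtColor(w,cv2.COLOR_BGR2HSV)
for P in[(550,-55,4),(535,-113,35),(520,-113,35),(550,5,35),(450,-30,0),(560,-170,0)]:
    u=proj("wrist",P,m).round().astype(int);print(P,u,h[u[1]-2:u[1]+3,u[0]-2:u[0]+3].reshape(-1,3).mean(0) if 2<u[1]<417 and 2<u[0]<557 else None)
E
python3 pan.py
```

```text
18.1 [ 499.5 -109.   433. ] [ 0.1  0.2 -0.2  0.  -1.2  1.2] [0.002, 0.005, 0.006]
(550, -55, 4) [218 130] [ 16.9  24.5 117.6]
(535, -113, 35) [275 133] [ 16.5  24.4 117.8]
(520, -113, 35) [279 148] [21.2 34.3 99.6]
(550, 5, 35) [155 149] [ 23.3  33.4 139.5]
(450, -30, 0) [224 222] [ 26.7  37.2 143.8]
(560, -170, 0) [323  92] [ 24.4  41.  125.4]
```

View pics/w5.png

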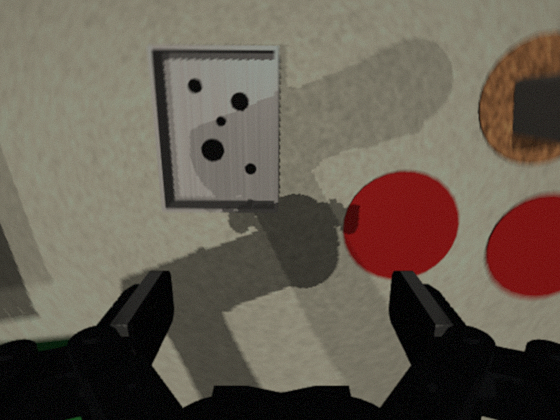

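The pan rim corners are at (152,47), (281,46), (280,208) and (165,208). The right-hand edge is the −x wall.

```bash
python3 - <<'E'
from h import *
np.set_printoptions(precision=1,suppress=True)
m=arm.camera_model("wrist")
P=np.array([onz("wrist",q,35,m)[:2] for q in[(152,47),(281,46),(280,208),(165,208)]])
print(P,P.mean(0),np.linalg.norm(np.roll(P,-1,0)-P,axis=1),[np.degrees(np.arctan2(*v[::-1])) for v in np.roll(P,-1,0)-P])
r,p,s=cur(); rel(r,p,[(534.5,-112,433),(534.5,-112,184)])
E
```

```text
[[ 637.8  -24.6]
 [ 609.5 -138.1]
 [ 460.4  -98.7]
 [ 490.1   15.9]] [549.4 -61.4] [117.1 154.1 118.3 153.2] [np.float64(-104.01992876856067), np.float64(165.17268795012683), np.float64(75.50468448884892), np.float64(-15.295327134697382)]
[34.5, -6.1, -0.2]
[35.7, -6.6, 248.8]
```

Request:
{"api": "move_arm", "payload": {"fingers": [50,50,50,50,50,50,50,50,50], "travel": [[20,-3,30],[35,-5,70],[36,-5,110],[36,-5,155],[36,-5,200],[36,-5,230],[36,-5,242],[36,-5,249],[36,-5,249]], "dr": [[0,0.005,0],[0,0.005,0],[0,0.005,0],[0,0.005,0],[0,0.005,0],[0,0.005,0],[0,0.005,0],[0,0.005,0],[0,0.005,0]]}}

```text
clock: 19.05
position: [535.7, -114.5, 185.7]
ee_rot: [0.991, -0.131, 0.002, 0.001]
contact_force: [0.5, 1.2, 0.5]
gripper_width: 49.6
grasp_force: 0.0
```

```bash
python3 - <<'E'
from h import *
np.set_printoptions(precision=3,suppress=True)
r,p,s=cur();print(s["clock"],p,s["contact_force"],s["gripper_width"],relrot(r,down(-15)))
E
```

```text
19.05 [ 535.696 -114.472  185.709] [0.461 1.232 0.527] 49.604392038927124 [0.002, -0.003, -0.002]
```

Close gently on the wall.

Request:
{"api": "move_arm", "payload": {"fingers": [30,20,12,8,4,2,0,0,0], "travel": [[0,0,0],[0,0,0],[0,0,0],[0,0,0],[0,0,0],[0,0,0],[0,0,0],[0,0,0],[0,0,0]], "dr": [[0,0,0],[0,0,0],[0,0,0],[0,0,0],[0,0,0],[0,0,0],[0,0,0],[0,0,0],[0,0,0]]}}

```text
clock: 19.95
position: [535.9, -114.5, 186.7]
ee_rot: [0.991, -0.131, 0.003, 0.001]
contact_force: [-1.1, -0.3, 6.8]
gripper_width: 2.8
grasp_force: 59.4
```

```bash
python3 - <<'E'
from h import *
np.set_printoptions(precision=3,suppress=True)
r,p,s=cur();print(s["clock"],p,s["contact_force"],s["wrist_torque"],s["gripper_width"],s["joints"],relrot(r,down(-15)))
E
```

```text
19.95 [ 535.881 -114.521  186.693] [-1.086 -0.285  6.844] [-0.111  0.231 -0.151] 2.791282032047899 [ 0.086  0.512 -0.436  0.005 -0.618  1.218] [0.001, -0.005, -0.001]
```

Request:
{"api": "move_arm", "payload": {"fingers": [0,0,0,0,0], "travel": [[-3,-10,0],[-10,-35,0],[-18,-65,0],[-25,-90,0],[-25,-90,0]], "dr": [[0,0,0],[0,0,-0.01],[0,0,-0.03],[0,0,-0.05],[0,0,-0.05]]}}

```text
clock: 20.45
position: [535.6, -18.4, 186.7]
ee_rot: [0.995, -0.104, 0.003, 0.0]
contact_force: [-1.3, 6.0, 6.4]
gripper_width: 2.5
grasp_force: 60.0
```

```bash
python3 - <<'E'
from h import *
np.set_printoptions(precision=3,suppress=True)
r,p,s=cur();print(s["clock"],p,s["contact_force"],s["wrist_torque"],s["gripper_width"],relrot(r,down(-12)))
rel(r,p,[(533.7,153.5,186.7)]);print(relrot(r,down(-6.9)))
E
```

```text
20.45 [535.594 -18.4   186.703] [-1.283  6.038  6.421] [1.618 0.285 0.108] 2.4503623926993194 [-0.0, -0.007, 0.001]
[-37.5, -167.8, -0.2]
[0.0, -0.007, -0.088]
```

Working well, with height and force steady. I'll continue.

Request:
{"api": "move_arm", "payload": {"fingers": [0,0,0,0,0,0,0,0,0], "travel": [[-3,-15,0],[-9,-40,0],[-15,-65,0],[-21,-92,0],[-27,-119,0],[-32,-145,0],[-36,-160,0],[-38,-168,0],[-38,-168,0]], "dr": [[0,0,-0.01],[0,0,-0.02],[0,0,-0.035],[0,0,-0.05],[0,0,-0.065],[0,0,-0.075],[0,0,-0.088],[0,0,-0.088],[0,0,-0.088]]}}

```text
clock: 21.35
position: [533.5, 152.0, 186.7]
ee_rot: [0.998, -0.061, 0.002, 0.001]
contact_force: [-1.9, 0.3, 10.0]
gripper_width: 2.7
grasp_force: 60.7
```

Request:
{"api": "move_arm", "payload": {"fingers": [50,50,50,50,50], "travel": [[0,0,0],[0,0,0],[0,0,0],[0,0,0],[0,0,0]], "dr": [[0,0,0],[0,0,0],[0,0,0],[0,0,0],[0,0,0]]}}

```text
clock: 21.85
position: [533.1, 151.1, 185.1]
ee_rot: [0.998, -0.062, 0.002, 0.001]
contact_force: [0.3, 0.3, 0.5]
gripper_width: 49.8
grasp_force: 0.0
```

```bash
python3 - <<'E'
from h import *
np.set_printoptions(precision=3,suppress=True)
r,p,s=cur();print(s["clock"],p,s["contact_force"],s["wrist_torque"],s["gripper_width"],relrot(r,down(-6.9)))
rel(r,p,[p+[0,0,120],(500,50,400),(480,50,450)])
E
```

```text
21.85 [533.132 151.128 185.058] [0.281 0.314 0.513] [-0.045  0.003 -0.021] 49.790448968799936 [0.002, -0.003, -0.005]
[0.4, 0.2, -120.0]
[-19.5, 104.9, -214.8]
[-39.2, 107.5, -264.9]
```

Request:
{"api": "move_arm", "payload": {"fingers": [50,50,50,50,50,50,50,50], "travel": [[0,0,-30],[0,0,-80],[0,0,-130],[-20,0,-175],[-50,0,-215],[-65,-10,-255],[-67,-20,-270],[-67,-20,-270]], "dr": [[0,0,0],[0,0,0],[0,0,0],[0,0,0],[0,0,0],[0,0,0],[0,0,0],[0,0,0]]}}

```text
clock: 22.65
position: [467.9, 180.7, 458.1]
ee_rot: [0.998, -0.062, 0.005, -0.001]
contact_force: [-0.3, 0.1, -0.2]
gripper_width: 50.0
grasp_force: 0.0
```

```bash
python3 - <<'E'
from h import *
np.set_printoptions(precision=3,suppress=True)
r,p,s=cur();m=arm.camera_model("wrist");w=np.ascontiguousarray(arm.get_image("wrist")[:,:,::-1]);cv2.imwrite("pics/w6.png",w)
print(s["clock"],p,proj("wrist",(540,211,35),m),proj("wrist",(541.6,218,140),m),proj("wrist",(552,304,90),m))
cv2.imwrite("pics/w6c.png",cv2.resize(w[:300,:],(800,429),interpolation=cv2.INTER_CUBIC))
E
```

```text
22.65 [467.917 180.652 458.131] [244.075 104.034] [220.744 105.769] [130.679 104.611]
```

View pics/w6c.png

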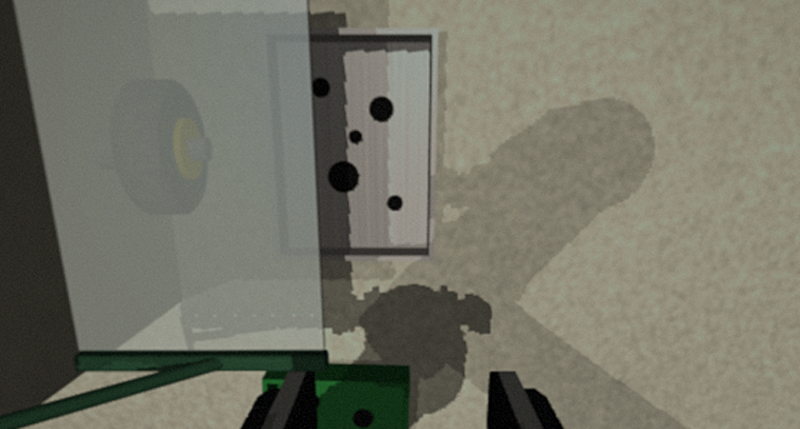

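The shield's front edge runs from crop (309,0) to (323,352), and the hub tip is at (210,148). The wheel spans v 80–214. The pan rim corners are (438,29), (431,255), (281,255) and (268,34), in crop pixels (×0.7 to get original pixels).

```bash
cat > q.py <<'E'
from h import *
np.set_printoptions(precision=1,suppress=True)
m=arm.camera_model("wrist")
f=lambda x,y,z:onz("wrist",(x*.7,y*.7),z,m)[:2]
a=lambda v:np.degrees(np.arctan2(v[1],v[0]))
P=np.array([f(*q,35) for q in[(438,29),(431,255),(281,255),(268,34)]])
print("pan",P,P.mean(0),[a(v) for v in np.roll(P,-1,0)-P],np.linalg.norm(np.roll(P,-1,0)-P,axis=1))
for z in(140,152):
    A,B=f(309,0,z),f(324,352,z);print("shield",z,A,B,a(A-B)+90)
print("bracket outer far",f(325,370,146),f(78,370,146),a(f(78,361,146)-f(325,361,146)))
print("plate-shield line",f(15,0,140),f(78,352,140),a(f(15,0,140)-f(78,352,140))+90)
print("hub",f(211,148,90),"ring",f(188,149,90),"wheel ext",f(160,80,90),f(170,214,90))
E
python3 q.py
```

```text
pan [[606.7 138.6]
 [454.7 159.7]
 [468.6 270.9]
 [617.6 251.3]] [536.9 205.1] [np.float64(172.10118107359807), np.float64(82.91917969579808), np.float64(-7.475839439599888), np.float64(-95.53532169066759)] [153.4 112.  150.3 113.2]
shield 140 [609.5 207.4] [429.2 230.2] 82.81053239285418
shield 152 [606.7 205.9] [434.  227.7] 82.81053239285418
bracket outer far [420.6 230.2] [438.  369.8] 82.91124247153871
plate-shield line [626.8 347. ] [446.7 370.7] 82.48547247778728
hub [549.4 286.5] ring [550.5 300.5] wheel ext [590.6 307.5] [513.4 321. ]
```

```bash
cat >> h.py <<'E'
U=np.array([.1253,.9921,0]);L=np.array([.9921,-.1253,0])
def W(a,l,z): return a*U+l*L+[0,0,z]
def push(pitch,az=82.8):
    r=tgt(az,-pitch); return r*R.from_euler("z",180,degrees=True)
E
python3 - <<'E'
from h import *
r,p,s=cur()
print(W(80,509,300)); rel(r,p,[W(80,509,300)])
print(relrot(r,down(-97.2)),relrot(r,push(50)),relrot(down(-97.2),push(50)))
E
```

```text
[515.0029  15.5903 300.    ]
[66.4, 157.5, 156.0]
[-0.004, -0.004, 1.572] [0.543, -0.55, 1.504] [0.0, -0.698, -0.0]
```

Request:
{"api": "move_arm", "payload": {"fingers": [85,85,85,85,85,85,85,85,85,85], "travel": [[10,25,0],[20,60,10],[30,100,20],[45,140,40],[60,158,60],[66,158,60],[66,158,60],[66,158,60],[66,158,60],[66,158,60]], "dr": [[0,0,0.149],[0,0,0.298],[0,0,0.447],[0,0,0.596],[0,0,0.745],[0,0,0.894],[0,0,1.043],[0,0,1.192],[0,0,1.341],[0,0,1.49]]}}

```text
clock: 23.7
position: [513.9, 14.1, 392.9]
ee_rot: [-0.689, 0.725, -0.001, -0.002]
contact_force: [0.6, -0.5, -0.2]
gripper_width: 84.6
grasp_force: 0.0
```

```bash
python3 - <<'E'
from h import *
np.set_printoptions(precision=3,suppress=True)
r,p,s=cur()
print(s["clock"],p,s["joints"]);print(relrot(r,down(-97.2)),relrot(r,push(15)),relrot(r,push(30)),relrot(r,push(50)))
rel(r,p,[W(80,509,330)])
E
```

```text
23.7 [513.931  14.098 392.92 ] [ 0.344  0.206 -0.279  0.003 -1.088 -0.397]
[0.001, -0.004, 0.074] [0.05, -1.312, 0.062] [0.04, -1.05, 0.067] [0.027, -0.701, 0.071]
[-1.8, -1.1, 62.9]
```

Request:
{"api": "move_arm", "payload": {"fingers": [85,85,85,85,85,85,85], "travel": [[0,0,10],[0,0,20],[0,0,35],[0,0,50],[-2,-1,63],[-2,-1,63],[-2,-1,63]], "dr": [[0.01,-0.13,0.071],[0.01,-0.26,0.071],[0.02,-0.4,0.071],[0.02,-0.54,0.071],[0.027,-0.66,0.071],[0.027,-0.701,0.071],[0.027,-0.701,0.071]]}}

```text
clock: 24.4
position: [515.3, 15.2, 329.8]
ee_rot: [-0.623, 0.704, 0.227, 0.256]
contact_force: [0.3, -0.7, -0.3]
gripper_width: 85.0
grasp_force: 0.0
```

```bash
python3 - <<'E'
from h import *
np.set_printoptions(precision=3,suppress=True)
r,p,s=cur()
print(s["clock"],p,s["joints"]);print(relrot(r,push(50)))
rel(r,p,[W(80,509,136),W(92,509,136),W(92,509,150)])
E
```

```text
24.4 [515.332  15.233 329.77 ] [ 0.099  0.287 -0.142 -0.777 -1.108  0.128]
[0.003, 0.001, 0.002]
[124.4, 0.2, 148.6]
[115.2, 0.2, 156.3]
[106.2, 0.2, 145.6]
```

Request:
{"api": "move_arm", "payload": {"fingers": [85,85,85,85,85,85,85,85], "travel": [[25,0,30],[55,0,66],[80,0,96],[100,0,119],[112,0,134],[119,0,142],[123,0,147],[123,0,147]], "dr": [[0.002,0.001,0.002],[0.002,0.001,0.002],[0.002,0.001,0.002],[0.002,0.001,0.002],[0.002,0.001,0.002],[0.002,0.001,0.002],[0.002,0.001,0.002],[0.002,0.001,0.002]]}}

```text
clock: 25.2
position: [516.4, 17.0, 140.4]
ee_rot: [-0.624, 0.703, 0.225, 0.257]
contact_force: [-0.2, 0.5, 0.3]
gripper_width: 85.2
grasp_force: 0.0
```

```bash
python3 - <<'E'
from h import *
np.set_printoptions(precision=3,suppress=True)
r,p,s=cur()
print(s["clock"],p,p@U,p@L,s["joints"],s["contact_force"]);print(relrot(r,push(50)))
z=p[2]
rel(r,p,[p+[0,0,-1]]+[W(a,509,136.5) for a in(100,150,165,180)])
cv2.imwrite("pics/d7.png",arm.get_image("side")[:,:,::-1])
E
```

```text
25.2 [516.381  17.049 140.422] 81.61695003343695 510.1656655580333 [ 0.057  0.58  -0.238 -0.964 -0.877  0.513] [-0.236  0.474  0.336]
[-0.0, -0.0, 0.006]
[0.6, 0.0, 0.8]
[-11.6, 1.1, 14.8]
[-49.9, 0.9, 46.9]
[-61.4, 0.8, 56.6]
[-72.9, 0.8, 66.2]
```

Request:
{"api": "move_arm", "payload": {"fingers": [85,85,85,85,85,85,85], "travel": [[-5,0,9],[-12,0,15],[-20,0,22],[-30,0,30],[-40,0,38.5],[-50,0,47],[-50,0,47]], "dr": [[0,0,0.004],[0,0,0.004],[0,0,0.004],[0,0,0.004],[0,0,0.004],[0,0,0.004],[0,0,0.004]]}}

```text
clock: 25.95
position: [524.9, 87.4, 137.3]
ee_rot: [-0.623, 0.703, 0.226, 0.258]
contact_force: [0.4, 0.0, -0.2]
gripper_width: 85.1
grasp_force: 0.0
```

```bash
python3 - <<'E'
from h import *
np.set_printoptions(precision=3,suppress=True)
r,p,s=cur()
print(s["clock"],p,p@U,p@L,s["contact_force"],s["contact_force"]@U,s["wrist_torque"]);print(relrot(r,push(50)))
rel(r,p,[W(a,509.5,p[2]) for a in(175,190,200)])
cv2.imwrite("pics/s8.png",arm.get_image("scene")[:,:,::-1]);cv2.imwrite("pics/d8.png",arm.get_image("side")[:,:,::-1])
E
```

```text
25.95 [524.908  87.405 137.272] 152.48519495640693 509.80979249071294 [ 0.405  0.042 -0.181] 0.09222424472619177 [-1.286  0.154  0.011]
[0.0, 0.002, 0.004]
[-17.2, 0.3, 14.5]
[-28.7, 0.2, 24.2]
[-36.3, 0.2, 30.6]
```

```bash
cat > holes.py <<'E'
from h import *
import sys
np.set_printoptions(precision=1,suppress=True)
def holes(f,cam,box,m=None,th=45):
    w=cv2.imread(f).max(2);x0,y0,x1,y1=box;sub=cv2.resize(w[y0:y1,x0:x1],None,fx=4,fy=4,interpolation=cv2.INTER_CUBIC)
    k=cv2.inRange(sub,0,th)
    n,l,st,c=cv2.connectedComponentsWithStats(k)
    out=[]
    for i in range(1,n):
        if 40<st[i,4]<1500*4:
            uv=(c[i]+.5)/4-.5+[x0,y0];out.append([st[i,4]/16,*uv,*onz(cam,uv,4,m)[:2]])
    return np.array(sorted(out,key=lambda o:-o[0]))
if __name__=="__main__":
    print("scene0");print(holes("pics/scene0.png","scene",(262,208,308,250)))
    print("s8");print(holes("pics/s8.png","scene",(350,165,470,275),th=60))
E
python3 holes.py
```

```text
scene0
[[ 40.1 290.7 225.1 532.5 -43.2]
 [ 21.6 272.8 235.9 572.6 -85.5]
 [ 11.6 287.5 245.3 599.2 -46.4]
 [  6.7 279.  215.7 502.3 -76.1]
 [  4.9 283.  232.4 558.9 -61. ]]
s8
[[244.9 391.2 182.6 344.9 234.1]
 [114.9 445.8 168.3 266.3 404.3]
 [ 40.4 401.4 244.3 571.5 234.7]
 [ 28.2 420.3 252.  591.7 277.6]
 [ 25.2 402.  166.2 268.  274.6]
 [ 18.8 391.  174.7 310.1 237.2]
 [ 16.2 397.4 223.  500.8 233.4]
 [ 13.2 385.5 248.4 587.7 194.1]
 [ 12.1 464.7 264.4 619.9 376.8]
 [  7.3 467.5 259.1 603.3 387.3]
 [  6.9 378.2 169.  287.5 202. ]
 [  5.4 398.2 171.4 293.3 260.2]
 [  3.8 461.4 260.1 607.5 371.9]
 [  3.8 461.2 248.8 572.7 379.3]
 [  3.6 468.4 263.2 615.6 386.2]
 [  3.6 461.5 270.1 637.  365.4]
 [  3.4 454.8 264.4 621.9 353.3]
 [  3.3 461.9 267.1 628.4 368.3]
 [  2.9 458.5 267.3 629.6 360.2]
 [  2.6 459.4 264.6 621.4 363.9]
 [  2.6 462.3 273.4 646.4 365. ]]
```

Request:
{"api": "move_arm", "payload": {"fingers": [85,85,85,85,85], "travel": [[-6,0,5],[-12,0,10],[-17,0,14.2],[-21,0,17.7],[-21,0,17.7]], "dr": [[0,0,0.002],[0,0,0.003],[0,0,0.003],[0,0,0.003],[0,0,0.003]]}}

```text
clock: 26.55
position: [528.2, 113.3, 137.0]
ee_rot: [-0.621, 0.705, 0.226, 0.257]
contact_force: [-0.1, -1.1, 0.3]
gripper_width: 85.2
grasp_force: 0.0
```

Request:
{"api": "move_arm", "payload": {"fingers": [85,85,85,85,85], "travel": [[-1,0,0.8],[-2,0,1.7],[-3,0,2.5],[-4,0,3.4],[-4,0,3.4]], "dr": [[0,0,0],[0,0,0],[0,0,0],[0,0,0],[0,0,0]]}}

```text
clock: 27.05
position: [528.9, 117.5, 137.0]
ee_rot: [-0.621, 0.705, 0.226, 0.257]
contact_force: [-0.5, -2.6, 1.7]
gripper_width: 84.9
grasp_force: 1.5
```

```bash
cat > st.py <<'E'
from h import *
np.set_printoptions(precision=3,suppress=True)
r,p,s=cur()
print(s["clock"],p,p@U,p@L,s["contact_force"],s["contact_force"]@U,s["wrist_torque"],relrot(r,push(50)))
E
python3 st.py
```

```text
27.05 [528.942 117.542 137.026] 182.88970060472323 510.0351623402189 [-0.493 -2.562  1.693] -2.6038586388188887 [-1.603  0.321 -0.007] [-0.001, 0.0, -0.0]
```

Request:
{"api": "move_arm", "payload": {"fingers": [85,85,85,85,85], "travel": [[-1,0,0.8],[-2,0,1.7],[-3,0,2.5],[-4,0,3.4],[-4,0,3.4]], "dr": [[0,0,0],[0,0,0],[0,0,0],[0,0,0],[0,0,0]]}}

```text
clock: 27.55
position: [529.7, 123.0, 137.0]
ee_rot: [-0.621, 0.705, 0.226, 0.257]
contact_force: [-0.4, -3.8, 1.3]
gripper_width: 84.8
grasp_force: 1.4
```

Request:
{"api": "move_arm", "payload": {"fingers": [85,85,85,85], "travel": [[-1,0,0.8],[-2,0,1.7],[-2,0,1.7],[-2,0,1.7]], "dr": [[0,0,0],[0,0,0],[0,0,0],[0,0,0]]}}

```text
clock: 27.95
position: [529.9, 125.6, 137.0]
ee_rot: [-0.621, 0.705, 0.226, 0.257]
contact_force: [0.5, -2.6, 2.9]
gripper_width: 84.8
grasp_force: 1.4
```

```bash
python3 st.py
```

```text
27.95 [529.948 125.581 136.989] 190.9913821000639 510.0265560616181 [ 0.521 -2.648  2.891] -2.5617851537079823 [-1.511  0.099 -0.076] [-0.001, 0.001, -0.0]
```

Request:
{"api": "move_arm", "payload": {"fingers": [85,85,85,85], "travel": [[-1,0,0.8],[-2,0,1.7],[-2,0,1.7],[-2,0,1.7]], "dr": [[0,0,0],[0,0,0],[0,0,0],[0,0,0]]}}

```text
clock: 28.35
position: [530.2, 128.1, 136.9]
ee_rot: [-0.621, 0.705, 0.226, 0.257]
contact_force: [-0.4, -3.2, 3.3]
gripper_width: 84.9
grasp_force: 1.7
```

Request:
{"api": "move_arm", "payload": {"fingers": [85,85,85,85], "travel": [[-1,0,0.8],[-2,0,1.7],[-2,0,1.7],[-2,0,1.7]], "dr": [[0,0,0],[0,0,0],[0,0,0],[0,0,0]]}}

```text
clock: 28.75
position: [530.6, 129.4, 137.1]
ee_rot: [-0.622, 0.705, 0.225, 0.257]
contact_force: [-0.6, -9.2, 6.7]
gripper_width: 85.2
grasp_force: 4.7
```

```bash
python3 st.py
```

```text
28.75 [530.564 129.389 137.113] 194.84684285874025 510.1604803499766 [-0.65  -9.171  6.734] -9.18039077748079 [-2.206  0.3    0.135] [-0.001, -0.001, 0.001]
```

Request:
{"api": "move_arm", "payload": {"fingers": [85,85,85,85,85], "travel": [[-1,0,0.8],[-2,0,1.7],[-2,0,1.7],[-2,0,1.7],[-2,0,1.7]], "dr": [[0,0,0],[0,0,0],[0,0,0],[0,0,0],[0,0,0]]}}

```text
clock: 29.25
position: [530.9, 130.1, 137.3]
ee_rot: [-0.622, 0.705, 0.224, 0.256]
contact_force: [-1.5, -17.5, 8.4]
gripper_width: 84.9
grasp_force: 8.8
```

```bash
python3 st.py
```

```text
29.25 [530.914 130.054 137.342] 195.55016720212353 510.4239094903757 [ -1.519 -17.494   8.372] -17.5464028550651 [-3.106  0.604  0.371] [-0.002, -0.004, 0.002]
```

Request:
{"api": "move_arm", "payload": {"fingers": [85,85,85,85,85,85,85,85,85,85], "travel": [[3,0,-3],[12,0,-10],[30,0,-25],[60,0,-50],[92,0,-77],[92,0,-77],[65,0,-110],[35,0,-145],[3,0,-183],[-30,0,-223]], "dr": [[0,0,0],[0,0,0],[0,0,0],[0,0,0],[0,0,0],[0,0,0],[0,0,0],[0,0,0],[0,0,0],[0,0,0]]}}

```text
clock: 30.25
position: [515.2, 14.6, 326.5]
ee_rot: [-0.621, 0.705, 0.227, 0.257]
contact_force: [1.4, 0.1, -0.4]
gripper_width: 84.4
grasp_force: 0.0
```

```bash
cat > fit.py <<'E'
from holes import *
cv2.imwrite("pics/s9.png",arm.get_image("scene")[:,:,::-1])
H0=holes("pics/scene0.png","scene",(262,208,308,250))[:,3:5]
def kab(A,B):
    a,b=A.mean(0),B.mean(0);u,_,v=np.linalg.svd((A-a).T@(B-b));M=v.T@np.diag([1,np.linalg.det(v.T@u.T)])@u.T
    return M,b-M@a,np.linalg.norm((A@M.T+b-M@a)-B,axis=1)
for f in("pics/s8.png","pics/s9.png"):
  best=None
  for th in(40,50,60,70,80):
    C=holes(f,"scene",(350,165,470,275),th=th)
    if len(C)<3: continue
    C=C[:,3:5]
    import itertools
    for i,j in itertools.permutations(range(len(C)),2):
        M,t,_=kab(H0[[1,2]],C[[i,j]]); ang=np.degrees(np.arctan2(M[1,0],M[0,0]))
        if abs(ang-8)>6: continue
        Q=H0@M.T+t;D=np.linalg.norm(Q[:,None]-C[None],axis=2);k=D.min(1)<5
        if k.sum()>=3:
            M,t,e=kab(H0[k],C[D.argmin(1)[k]]);key=(k.sum(),-e.mean())
            if best is None or key>best[0]: best=(key,np.degrees(np.arctan2(M[1,0],M[0,0])),M@np.array([555,-55.5])+t,e,th)
  print(f,best)
r,p,s=cur();print(s["clock"],p,relrot(r,down(-97.2)))
E
python3 fit.py
```

```text
pics/s8.png ((np.int64(3), np.float64(-0.0782266457887461)), np.float64(8.964822151007684), array([549.3, 261.7]), array([0.1, 0.1, 0.1]), 40)
pics/s9.png ((np.int64(3), np.float64(-0.2229048787508341)), np.float64(8.89469773336781), array([555.2, 301.8]), array([0.3, 0.1, 0.3]), 40)
30.3 [517.1  14.4 336. ] [-0.016, 0.701, 0.007]
```

```bash
python3 -c "
from bench import arm
print(arm.job_done())"
```

```text
the job is handed in; nothing more can be done
None
```

I handed the job in at about 30 s: the bottle was upright and centred on the cork mat to about 3 mm, and the pan was slid home against the back plate, square to within about 1° and within about 3 mm of wheel centre by my measurements; no verdict was returned.

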